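# Clip the order card onto the packing bench's clipboard

### The arm

A 6-joint arm with a two-finger parallel gripper is mounted at the origin on the work surface. World frame = base frame: x ahead of the robot, y to its left, z up, the work surface at z = 0. Lengths are in m, angles in rad, forces in N, time in s.
With the tool pointing down it reaches from about 0.275 to 0.875 m from the base axis. Payload 12.5 kg.
Tool frame: the origin (TCP) lies at the very end of the fingers, on their centre line; the grasp point (between the pads) lies 19 mm behind it; x points along the fingers, y is the direction in which the jaws open and shut, and the axes are right-handed (so a half turn about x gives the same grasp; the last joint's range is limited). The gripper opens to 85 mm and grips with 20 to 120 N. Pads are 22 mm wide; open, the fingers measure 114 mm over their backs; the gripper's body (76 mm by 85 mm) begins 54 mm behind the grasp point. The pads swing forward as they close: fully open they stand 13 mm farther back than shut.
Start: joints at [-1.219, 0.351, 1.652, -0, 1.139, -0.085], TCP at [0.233, -0.498, 0.205] pointing down, gripper open.
Joint ranges: [-2.75, 2.75], [-0.79, 2.1], [0.01, 2.65], [-1.57, 4.71], [0.07, 3.14], [-2.87, 2.87]. Speed limits (rad/s): [2.22, 2.22, 2.79, 3.14, 3.14, 3.14].

### API

Orientations are given as a 3x3 rotation matrix whose columns are the frame's x, y, z axes.
In Python, from bench import manip gives the robot as it stands. Calls block until the motion is done:
- manip.move_ptp(position, orientation): joint-space move of the TCP to a pose.
- manip.move_l(position, attitude=None, max_speed=0.15): straight line of the TCP; attitude=None keeps the orientation; max_speed is the mean speed in m/s.
- manip.move_j(angles): joint-space move.
- manip.set_gripper(opening, effort=None): opening from 0.0 (shut) to 1.0 (fully open); effort is the grip in N (None keeps the last); returns when the fingers have stopped.
- manip.dwell(seconds).
- manip.inverse_kinematics(position, orientation): joint angles nearest the present ones, or None.
- manip.grab_frame(name): name is "side" or "top" or "wrist"; returns (picture, depth): 480x640x3 uint8, red, green, blue; 480x640 float32, m along the optical axis (not along the pixel's ray), 0 where there is no reading.
- manip.get_calibration(name): a dict with "camera_matrix" (3x3 intrinsics, pixels), "k1" (the pictures are not rectified: a ray, as slopes to the right and down, at radius r is drawn at 1 + k1 r^2 times it, then the intrinsics apply), "R" (3x3) and "t" (3): a world point X has camera coordinates R X + t. Camera axes: x right, y down, z forward; pixel columns grow to the right and rows downward; lengths in m; the calibration is good to about 2 mm. A picture is of the moment at which its call begins: read the wrist's pose just before it. get_calibration takes no time and is no camera call; for the wrist camera it gives the pose at the moment of the call.
A pose or a line that the arm cannot do raises manip.Unreachable and nothing moves.
- manip.sign_off(): hands the job in, once; it reports no verdict.
Trained networks look in the newest picture that a camera, given by its name, has taken for a name from the list of things; names that differ only in an ending like _2 or _b are one class to them, and where a whole thing is asked for, a point or a joint stands for the part that bears it (a point fixed in the world has none). Each returns a list of dicts, best first, with "confidence" (0 to 1); they miss things now and then, are a little off and sometimes report something else, mostly with a low value. They report only what shows in the picture. A call takes as long as a camera call. They do not tell look-alikes from the thing itself.
- manip.look_for(camera, name): "at" ([x, y, z] in m, in world coordinates, good to about 4 mm: the middle of the surface that is visible of it).
Readings, each from a call of its own:
- manip.current_time(): time.
- manip.current_qpos(): joint angles.
- manip.current_joint_vel(): joint speeds.
- manip.current_joint_torque(): joint torques, N m.
- manip.current_ee_pos(): TCP position.
- manip.current_tcp_rot(): TCP orientation.
- manip.current_force(): force on the tool from outside, world axes, zero at the start.
- manip.current_ft_torque(): the same for the moment, N m.
- manip.current_grip_width(): opening from 0.0 (shut) to 1.0 (fully open).
Only numpy, scipy, OpenCV 4.12 (cv2) and the standard library are available. Lean on these libraries where they do the work, as an engineer would, in place of code of your own. Each camera call takes 0.05 s, during which the arm holds its last target.

### The job

The order card on the clipboard is only weighed down by a tape roll. Put that roll in the tray with the spare one, and slide the card up the board under the sprung clip until its top edge is fully home against the stops, lying square and centred on the board. Let the card's own edge lift the clip: keep the gripper off the clip, and leave the tag box, tagging gun and hand scanner where they are.

Things in the scene. Friction and masses are not known exactly. Their poses are not given: they have to be found in the camera images.
- clipboard: brown hardboard clipboard screwed flat to the bench (it cannot move), 300 long (its x) x 220 wide (its y) x 4 mm thick. Origin: centre of its underside, on the bench; its x axis points up the board, away from the robot, to the end with the steel clip. The board's top face is 4 mm above the bench
- stop (a point): the stops: the point on the board's top face, on its centre line, in the plane of the front faces of two small steel lugs (22 mm wide, 10 mm high, 40 mm left and right of the centre line) fixed under the clip; 105 mm from the board's centre along its x. The card's top edge must come up against these lugs. Axes as the clipboard
- clip (a joint): the sprung steel clip, 120 mm wide, hinged across the board: 0 = shut (its jaw 1 mm above the board, 27 mm before the stops), grows as the jaw lifts, rad; about 0.15 with the card under it. A spring shuts it (about 2 N at the jaw when shut, about 4 N with the card under it). Its front lip flares up at 22 degrees, so that the edge of a card slid up the board lifts it; this takes a push of about 5 to 9 N
- clip_lip (a point): middle of the front edge of the clip's flared lip, 53 mm before the stops and about 13 mm above the board when shut; the clip reaches 60 mm to either side, and its thumb tail rises to about 45 mm above the bench behind the stops
- card_mid (a point): centre (half-way up) of the order card: a stiff hardboard-backed sheet with a white printed face, 150 long (its x) x 105 wide (its y) x 7 mm thick, 100 g, of slick laminate (friction about 0.3), lying flat on the lower part of the board with its top edge short of the clip. Its x axis points to the top edge, the one that goes under the clip. Too wide to grasp across: push it by its edges, low, just clear of the board
- card_head (a point): middle of the card's top edge, half-way up its thickness, 75 mm from the card's centre along its x
- roll_mid (a point): centre (half-way up) of the tape roll that stands on the card: outside diameter 60, height 48, hole 36 mm, axis upright, about 120 g
- tray: open grey plastic tray fixed to the bench, 210 long (its x) x 160 wide (its y) x 40 mm high outside, walls and floor 4 mm. Origin: centre of its underside, on the bench. The spare roll stands in the end towards +x of the tray; the other end is free
- spare_mid (a point): centre (half-way up) of the spare tape roll in the tray, the same size as the other; it may shift in the tray but stays in it
- tag_box: bystander: clear open box of red tags, 170 x 120 x about 100 mm high; origin at the centre of its underside
- tag_gun: bystander: grey tagging gun lying on its side, about 130 x 120 x 27 mm; origin under its barrel
- scanner: bystander: hand scanner lying on its side, about 160 x 70 x 40 mm; origin under its middle
Things that resemble listed ones, but are neither listed nor needed, are in the scene too. Leave any blue or orange look-alike of the part that bears roll_mid alone. What is shaped like the part that bears spare_mid but purple is not meant.

How it is judged:
At the end, for the whole second after the job is handed in: Card flat, under the clip's jaw: top edge within 5 mm of the stops, its middle within 12 mm of the board's centre line, card square to the board within 0.06 rad (3.4 degrees). Both tape rolls on the tray's floor. Card and roll at rest (x of card_head in the frame of stop between -0.005 and 0.003 m and y of card_head in the frame of stop between -0.012 and 0.012 m and z of card_mid in the frame of stop between 0 and 0.007 m and angle between the x axis of card_mid and the x axis of clipboard, either way round below 0.06 rad and angle between card_mid's own z axis and vertical below 0.05 rad and value of joint clip between 0.08 and 0.25 rad and x of roll_mid in the frame of tray between -0.085 and 0.085 m and y of roll_mid in the frame of tray between -0.06 and 0.06 m and z of roll_mid in the frame of tray between 0.015 and 0.042 m and x of spare_mid in the frame of tray between -0.085 and 0.085 m and y of spare_mid in the frame of tray between -0.06 and 0.06 m and z of spare_mid in the frame of tray between 0.015 and 0.042 m and linear speed of card below 0.02 m/s and linear speed of roll below 0.03 m/s); the robot touches nothing.
It fails at once if the gripper or arm touches the clip (more than 1 N) (contact force between any of the fingers, the arm and clip above 1 N).
It fails at once if a bystander (box of tags, tagging gun, scanner) is moved by more than 25 mm (distance of any of tag_box, tag_gun, scanner from where it was at the start of the episode above 0.025 m).
It also fails if it takes over 69 s, if anything falls off the work surface, if the arm or the gripper's body presses on something with over 40 N, if the wrist force passes 120 N, or if a joint passes its speed limit or range.

## Working session

There is one attempt and no reset: what is moved stays moved. The work goes in short steps, each a Python script; the robot and the scene stay as the last script left them, time stands still between calls to the robot, and variables do not carry over. Pictures are saved under pics/ and viewed, and the job is handed in when it is done.

```bash
mkdir -p pics; ls
python3 - <<'E'
from bench import manip as m
import cv2
for n in ["top","side","wrist"]:
    p,d=m.grab_frame(n); cv2.imwrite(f"pics/{n}0.png",p[:,:,::-1])
    c=m.get_calibration(n); print(n,c)
    for k in (["clipboard","card_mid","roll_mid","tray","spare_mid","clip","tag_box","tag_gun","scanner"] if n!="wrist" else []):
        print(k,[(x["at"],x["confidence"]) for x in m.look_for(n,k)])
print(m.current_time())
E
```

```text
pics
top {'camera_matrix': array([[483.58637702,   0.        , 314.51167529],
       [  0.        , 483.58637702, 245.89347321],
       [  0.        ,   0.        ,   1.        ]]), 'k1': -0.06855661266241356, 'R': array([[-8.21049568e-03, -9.99965516e-01, -1.24663955e-03],
       [-9.96960614e-01,  8.28239824e-03, -7.74657117e-02],
       [ 7.74733655e-02,  6.06818640e-04, -9.96994237e-01]]), 't': array([0.02199202, 0.56879897, 0.94820508])}
clipboard [([0.6475, 0.0318, 0.0023], 0.73)]
card_mid [([0.5599, 0.0007, 0.0113], 0.93), ([0.5672, -0.0177, 0.057], 0.46)]
roll_mid [([0.3676, -0.0055, 0.0485], 0.86), ([0.5701, -0.0167, 0.0586], 0.84), ([0.6321, 0.2283, 0.0468], 0.75)]
tray [([0.4534, -0.3526, 0.0016], 0.61)]
spare_mid [([0.6461, -0.2519, 0.0453], 0.95), ([0.5179, -0.313, 0.0518], 0.69), ([0.6444, 0.0335, 0.0061], 0.45)]
clip [([0.7105, 0.0403, 0.0177], 0.67), ([0.5655, 0.0065, 0.012], 0.56), ([0.5184, -0.3108, 0.0467], 0.38)]
tag_box [([0.4944, 0.326, 0.0462], 0.96)]
tag_gun [([0.7315, -0.4026, 0.0267], 0.57)]
scanner [([0.7088, 0.3508, 0.0339], 0.57), ([0.5683, -0.0164, 0.058
[... 585 characters left out ...]
667, 0.0162, 0.0359], 0.87)]
tray [([0.658, 0.0669, 0.0023], 0.62)]
spare_mid [([0.64, -0.2336, 0.0377], 0.97), ([0.5188, -0.2996, 0.0419], 0.91)]
clip [([0.7097, 0.0459, 0.0152], 0.65)]
tag_box [([0.4903, 0.3343, 0.033], 0.58)]
tag_gun [([0.7305, -0.3857, 0.0208], 0.81)]
scanner []
wrist {'camera_matrix': array([[407.81957542,   0.        , 318.91003542],
       [  0.        , 407.81957542, 242.39515986],
       [  0.        ,   0.        ,   1.        ]]), 'k1': -0.030960009294977376, 'R': array([[ 0.42383214, -0.90574022,  0.00098892],
       [-0.8632302 , -0.40360895,  0.30320526],
       [-0.27422606, -0.1293618 , -0.95292476]]), 't': array([-0.55181126, -0.0397568 ,  0.37948702])}
1.05
```

View pics/top0.png

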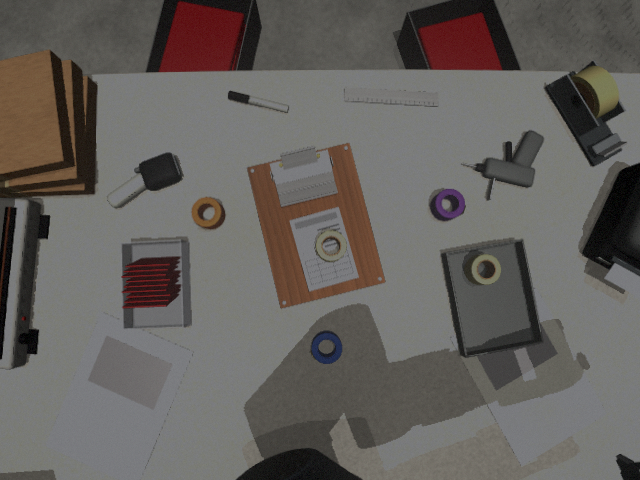

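View pics/side0.png

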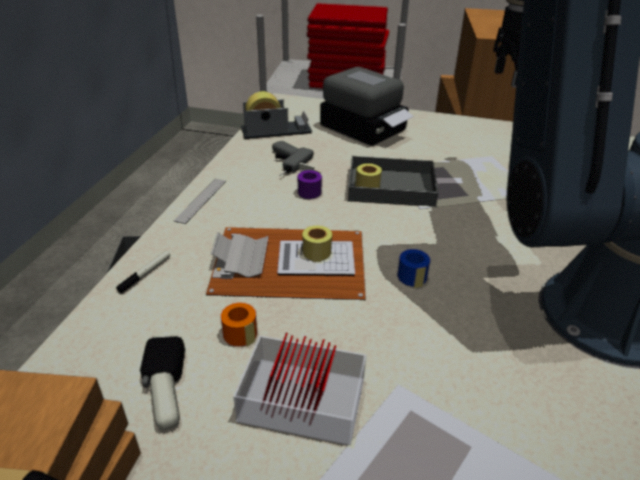

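Run:
```python
import cv2
i=cv2.imread("pics/top0.png")
cv2.imwrite("pics/top0c.png",cv2.resize(i[120:400,210:410],None,fx=2.1,fy=2.1,interpolation=cv2.INTER_CUBIC))
```

```text
(no output)
```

View pics/top0c.png

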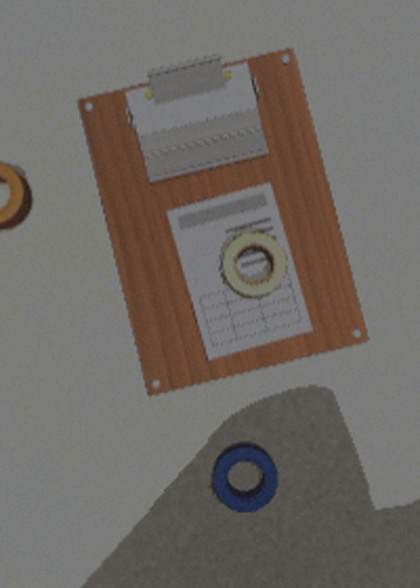

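The candidates for the roll are cream on the card (330,245), blue (327,347), orange (208,212), purple (448,204) and cream in the tray (485,269). The cream one on the card is the roll that's meant, and the enlarged crop confirms it sits on the white card. The cream one in the tray is the spare. Next I'll measure the geometry.

```bash
cat > h.py <<'E'
from bench import manip as m
import numpy as np, cv2
from scipy.optimize import least_squares
def unproj(cal,px,z):
    px=np.asarray(px,float).reshape(-1,1,2)
    n=cv2.undistortPoints(px,cal["camera_matrix"],np.array([cal["k1"],0,0,0])).reshape(-1,2)
    R,t=cal["R"],cal["t"]; C=-R.T@t
    d=np.c_[n,np.ones(len(n))]@R
    return C+d*((z-C[2])/d[:,2])[:,None]
def proj(cal,X):
    r,_=cv2.Rodrigues(cal["R"])
    return cv2.projectPoints(np.asarray(X,float).reshape(-1,1,3),r,cal["t"],cal["camera_matrix"],np.array([cal["k1"],0,0,0]))[0].reshape(-1,2)
def fitrect(P,L,W):
    # P order: top-left,top-right,bottom-right,bottom-left (x up, y left)
    l=np.array([[L,W],[L,-W],[-L,-W],[-L,W]])/2
    def f(v):
        c,s=np.cos(v[2]),np.sin(v[2])
        return (l@np.array([[c,s],[-s,c]])+v[:2]-P[:,:2]).ravel()
    r=least_squares(f,[*P[:,:2].mean(0),0]); return r.x,np.abs(r.fun).max()
def down(yaw):
    # tool x down; tool y = (cos yaw, sin yaw)
    x=np.array([0,0,-1.]); y=np.array([np.cos(yaw),np.sin(yaw),0]); return np.c_[x,y,np.cross(x,y)]
E
python3 - <<'E'
from h import *
cal=m.get_calibration("top")
o=np.array([210,120])
f=lambda a:np.array(a)/2.1+o
B=unproj(cal,f([(80,100),(296,48),(369,341),(149,395)]),0.004)
C=unproj(cal,f([(167,211),(270,183),(312,330),(209,359)]),0.011)
print(fitrect(B,.3,.22));print(fitrect(C,.15,.105))
print("tray",unproj(cal,[(443,250),(522,237),(541,343),(461,357)],0.04), fitrect(unproj(cal,[(442,251),(522,237),(542,344),(461,357)],0.04),.21,.16))
print("roll top",unproj(cal,[(329.5,244.5)],.059),"spare",unproj(cal,[(485.5,269)],.052))
print(m.current_tcp_rot(), m.current_force(), m.current_ft_torque())
E
```

```text
(array([0.61474646, 0.01319651, 0.22858989]), np.float64(0.0013565731077533894))
(array([ 0.56389575, -0.00195107,  0.26549774]), np.float64(0.001216486168966302))
tray [[ 0.55731564 -0.23665953  0.04      ]
 [ 0.58193926 -0.39719545  0.04      ]
 [ 0.3716165  -0.42816234  0.04      ]
 [ 0.34750869 -0.26707108  0.04      ]] (array([ 0.46360302, -0.33225323,  0.1521969 ]), np.float64(0.0028911735509883907))
roll top [[ 0.56854965 -0.01168253  0.059     ]] spare [[ 0.51858533 -0.31638625  0.052     ]]
[[ 3.19581966e-05  4.23056947e-01 -9.06103095e-01]
 [-4.06094539e-05 -9.06103094e-01 -4.23056948e-01]
 [-9.99999999e-01  5.03164890e-05 -1.17773092e-05]] [ 0.05896393  0.48964659 -0.11525807] [ 0.00150243 -0.02472343 -0.02860479]
```

Run:
```python
from h import *
R=down(.2286-np.pi/2); x,y=.5685,-.0117
m.move_ptp([x,y,.16],R)
m.move_l([x,y,.021],max_speed=.12)
m.set_gripper(0.0,25)
print("w",m.current_grip_width(),m.current_force())
m.move_l([x,y,.14],max_speed=.15)
print("w",m.current_grip_width(),m.current_force(),m.current_time())
p,d=m.grab_frame("top");cv2.imwrite("pics/t1.png",p[:,:,::-1])
```

```text
w 0.6706613581702087 [-0.83825047 -0.38257179  6.08451735]
w 0.6728162193387004 [ 0.17610211  0.28833191 -1.5326483 ] 5.8
```

View pics/t1.png

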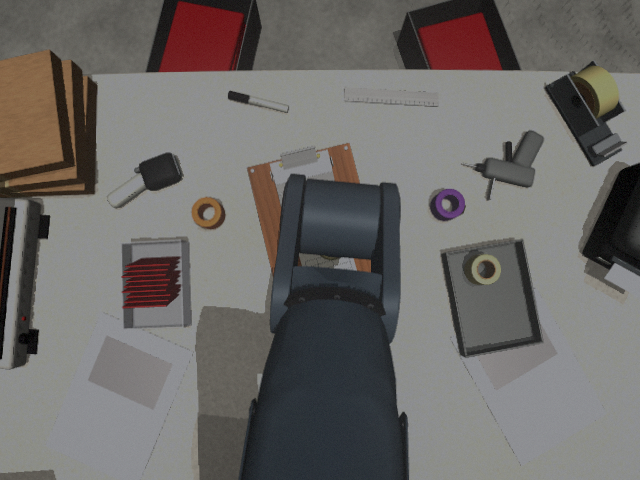

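Run:
```python
from h import *
R=down(.152-np.pi/2); x,y=.419,-.339
m.move_ptp([x,y,.14],R)
m.move_l([x,y,.022],max_speed=.12)
for z in (.018,.016,.014,.0125):
    m.move_l([x,y,z],max_speed=.05); F=m.current_force(); print(z,F)
    if F[2]>1.5: break
m.set_gripper(1.0)
m.move_l([x,y,.16],max_speed=.2)
print(m.current_grip_width(),m.current_force(),m.current_time())
# wrist view of board
m.move_ptp([.43,-.03,.22],down(.2286-np.pi/2))
for n in("top","wrist"):
    c=m.get_calibration(n)
    p,d=m.grab_frame(n);cv2.imwrite(f"pics/{n}2.png",p[:,:,::-1])
    if n=="wrist": np.savez("w2.npz",p=p,d=d,**c)
```

```text
0.018 [ 0.82120174 -0.88922145 -2.66834401]
0.016 [-0.11463071 -0.15231426 -1.17532356]
0.014 [-1.98829669  1.19713414  9.06269223]
0.9977153664324886 [ 0.33898899 -0.3596763   0.24522454] 10.3667
```

View pics/top2.png

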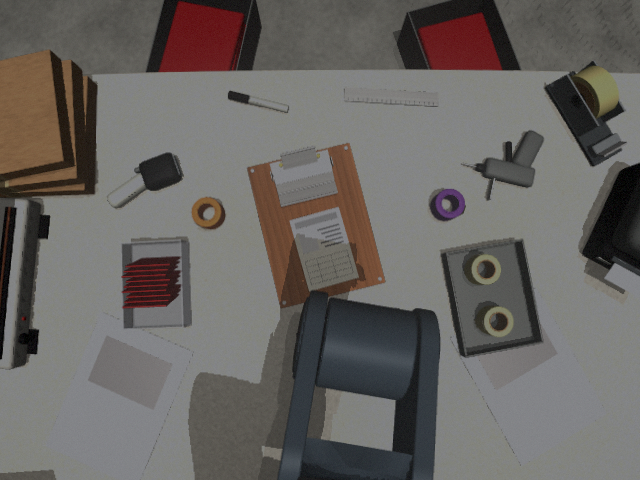

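View pics/wrist2.png

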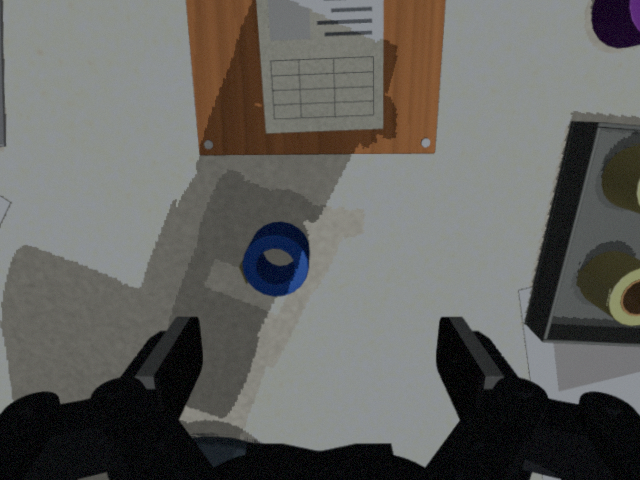

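Run:
```python
from h import *
w=np.load("w2.npz"); c={k:w[k] for k in("camera_matrix","R","t")}; c["k1"]=float(w["k1"])
print(unproj(c,[(267,133),(384,128)],.011)); print(unproj(c,[(199,156),(437,153)],.004))
i=cv2.imread("pics/top2.png")
cv2.imwrite("pics/top2c.png",cv2.resize(i[130:320,235:395],None,fx=3.1,fy=3.1,interpolation=cv2.INTER_CUBIC))
# predicted corners
def corn(v,L,W):
    l=np.array([[L,W],[L,-W],[-L,-W],[-L,W]])/2; cc,s=np.cos(v[2]),np.sin(v[2]); return l@np.array([[cc,s],[-s,cc]])+v[:2]
print(corn([.5639,-.00195,.2655],.15,.105)[2:],corn([.61475,.0132,.2286],.3,.22)[2:])
```

```text
[[ 0.47916287  0.02665632  0.011     ]
 [ 0.50719551 -0.07463154  0.011     ]]
[[ 0.44406341  0.08532823  0.004     ]
 [ 0.4968939  -0.12994517  0.004     ]]
[[ 0.50530346 -0.07228986]
 [ 0.47775232  0.02903109]] [[ 0.49357987 -0.12793043]
 [ 0.44372475  0.08634618]]
```

View pics/top2c.png

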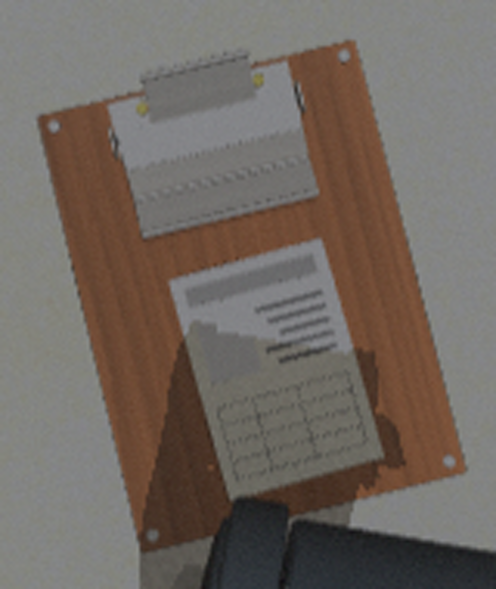

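Run:
```python
from h import *
cal=m.get_calibration("top"); f=lambda a:np.array(a)/3.1+np.array([235,130])-.5+.5/3.1
B=unproj(cal,f([(39,117),(355,41),(466,469),(139,551)]),.004)
print(fitrect(B,.3,.22))
C=unproj(cal,f([(170,279),(323,239),(384,459),(232,500)]),.011); print(fitrect(C,.15,.105))
K=unproj(cal,f([(145,238),(319,192)]),.017); print("lip ends",K, K.mean(0), np.arctan2(K[1,0]-K[0,0],K[0,1]-K[1,1]))
```

```text
(array([0.6159394 , 0.01566252, 0.23157828]), np.float64(0.002399936899009192))
(array([ 0.56421842, -0.00205179,  0.25848408]), np.float64(0.0013809854067267611))
lip ends [[ 0.65031578  0.08383188  0.017     ]
 [ 0.67988104 -0.03056395  0.017     ]] [0.66509841 0.02663397 0.017     ] 0.25291288304909465
```

```bash
cat >> h.py <<'E'
B0=np.array([.6153,.0143]);BY=.232
def bw(x,y,z):
    c,s=np.cos(BY),np.sin(BY); return [B0[0]+c*x-s*y,B0[1]+s*x+c*y,z]
def bf():
    F=m.current_force();c,s=np.cos(BY),np.sin(BY);return np.round([c*F[0]+s*F[1],-s*F[0]+c*F[1],F[2]],1)
RB=down(BY-np.pi/2)
E
python3 - <<'E'
from h import *
m.move_ptp(bw(-.141,-.004,.08),RB); m.set_gripper(0.6)
m.move_l(bw(-.141,-.004,.011),max_speed=.12); m.dwell(.15); print(bf())
for z in np.arange(.009,-.007,-.001):
    m.move_l(bw(-.141,-.004,z),max_speed=.03); f=bf(); print(round(z,4),f)
    if f[2]>2.5: break
print(m.current_ee_pos(),m.current_time())
p,d=m.grab_frame("wrist");cv2.imwrite("pics/w3.png",p[:,:,::-1])
p,d=m.grab_frame("side");cv2.imwrite("pics/s3.png",cv2.resize(p[180:340,180:460],None,fx=2.8,fy=2.8)[:,:,::-1])
E
```

```text
[-0.1  0.2 -0.1]
0.009 [0.3 0.2 0.2]
0.008 [ 0.4 -0.3 -0.2]
0.007 [-0.2 -0.2  0.7]
0.006 [ 0.2  0.1 -0.4]
0.005 [ 0.4  0.6 -0.8]
0.004 [ 0.2  1.1 -0. ]
0.003 [-0.7 -0.3  0.5]
0.002 [-0.  -0.2 -0.4]
0.001 [-0.4 -0.6  0.1]
0.0 [ 0.3 -0.1  0.1]
-0.001 [-0.1  0.3  0.5]
-0.002 [-0.6  0.3 -1. ]
-0.003 [ 0.2  0.3 -1.2]
-0.004 [-0.3  0.1  0.4]
-0.005 [-0.2  0.   0.5]
-0.006 [ 0.7 -0.2  0.5]
[ 0.47893821 -0.02200735 -0.00606595] 17.6167
```

View pics/w3.png

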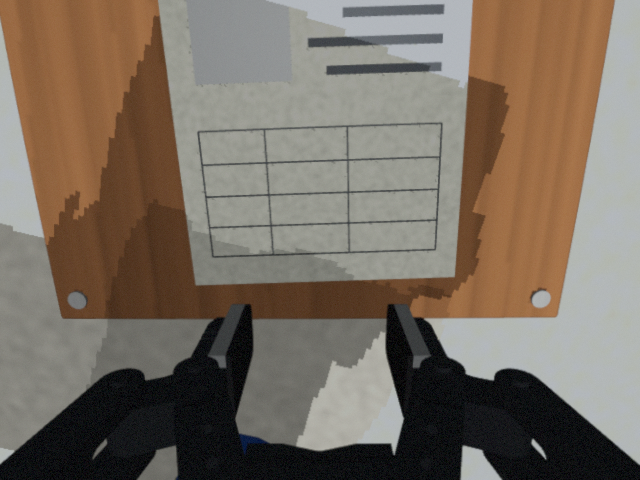

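View pics/s3.png

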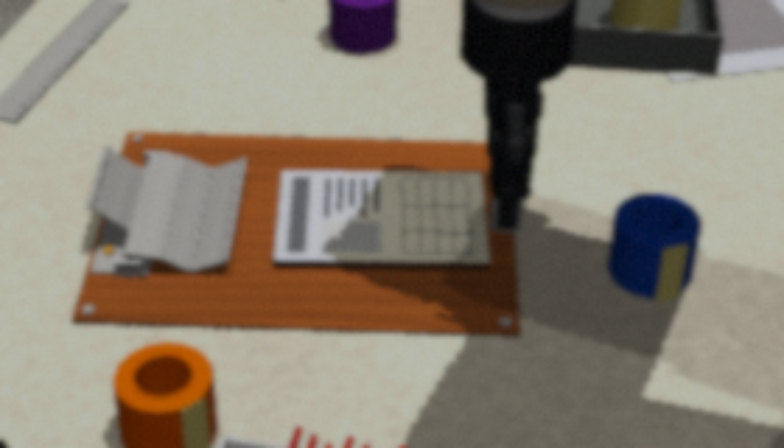

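Run:
```python
from h import *
for z in np.arange(-.007,-.0135,-.001):
    m.move_l(bw(-.141,-.004,z),max_speed=.03); f=bf(); print(round(z,4),f)
    if f[2]>2.5: break
print(m.current_ee_pos(),m.current_grip_width(),m.current_time())
```

```text
-0.007 [-0.1  0.3 -0.8]
-0.008 [-0.1  0.1  0.5]
-0.009 [-0.4 -0.5  1.1]
-0.01 [-1.  -0.3  0.1]
-0.011 [-0.2 -0.3 -0. ]
-0.012 [-0.6  0.6  0.8]
-0.013 [ 0.2  0.9 -0.1]
[ 0.47894479 -0.0220045  -0.01305413] 0.6011857149950703 19.4667
```

Run:
```python
from h import *
c=m.get_calibration("wrist"); p,d=m.grab_frame("wrist");cv2.imwrite("pics/w4.png",p[:,:,::-1])
n=cv2.undistortPoints(np.mgrid[0:640,0:480].transpose(2,1,0).reshape(-1,1,2).astype(float),c["camera_matrix"],np.array([c["k1"],0,0,0])).reshape(480,640,2)
X=(np.dstack([n*d[...,None],d])-c["t"])@c["R"]
cc,s=np.cos(BY),np.sin(BY); dx=X[...,0]-B0[0];dy=X[...,1]-B0[1]
L=np.dstack([cc*dx+s*dy,-s*dx+cc*dy,X[...,2]])
np.set_printoptions(precision=4,suppress=True)
for v in range(270,400,10):
    print(v,[tuple((L[v,u]*1000).round(0).astype(int)) if d[v,u]>0 else 0 for u in (150,220,235,245,400,415)])
```

```text
270 [(np.int64(-123), np.int64(62), np.int64(4)), (np.int64(-121), np.int64(33), np.int64(11)), (np.int64(-120), np.int64(26), np.int64(13)), (np.int64(-120), np.int64(23), np.int64(12)), (np.int64(-120), np.int64(-36), np.int64(12)), (np.int64(-120), np.int64(-42), np.int64(11))]
280 [(np.int64(-127), np.int64(63), np.int64(5)), (np.int64(-124), np.int64(32), np.int64(12)), (np.int64(-124), np.int64(27), np.int64(12)), (np.int64(-125), np.int64(23), np.int64(11)), (np.int64(-125), np.int64(-37), np.int64(11)), (np.int64(-125), np.int64(-43), np.int64(10))]
290 [(np.int64(-132), np.int64(63), np.int64(5)), (np.int64(-129), np.int64(33), np.int64(10)), (np.int64(-128), np.int64(27), np.int64(12)), (np.int64(-129), np.int64(23), np.int64(11)), (np.int64(-132), np.int64(-39), np.int64(5)), (np.int64(-132), np.int64(-45), np.int64(5))]
300 [(np.int64(-136), np.int64(64), np.int64(5)), (np.int64(-137), np.int64(35), np.int64(4)), (np.int64(-136), np.int64(29), np.int64(5)), (np.int64(-136), np.int64(25), np.int64(4)), (np.int64(-136), np.int64(-39), np.int64(5)), (np.int64(-136), np.int64
[... 1858 characters left out ...]
int64(-148), np.int64(20), np.int64(36)), (np.int64(-140), np.int64(-31), np.int64(47)), (np.int64(-133), np.int64(-33), np.int64(57))]
380 [(np.int64(-134), np.int64(42), np.int64(60)), (np.int64(-129), np.int64(20), np.int64(68)), (np.int64(-140), np.int64(20), np.int64(52)), (np.int64(-152), np.int64(20), np.int64(36)), (np.int64(-143), np.int64(-31), np.int64(48)), (np.int64(-136), np.int64(-33), np.int64(58))]
390 [(np.int64(-133), np.int64(40), np.int64(66)), (np.int64(-129), np.int64(19), np.int64(71)), (np.int64(-143), np.int64(20), np.int64(52)), (np.int64(-184), np.int64(28), np.int64(0)), (np.int64(-146), np.int64(-31), np.int64(49)), (np.int64(-128), np.int64(-29), np.int64(72))]
```

View pics/w4.png

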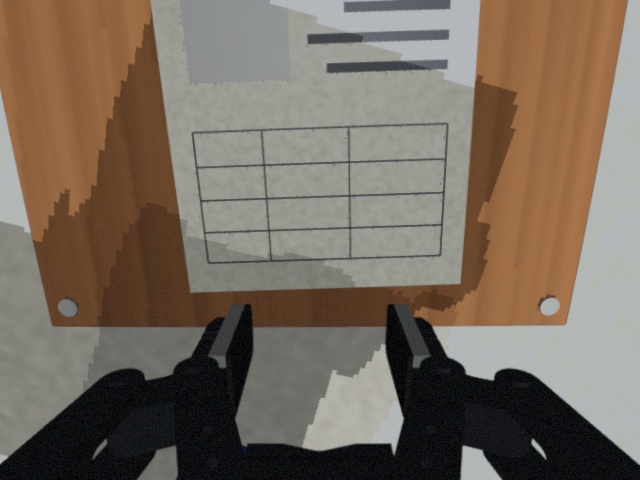

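Run:
```python
from h import *
print(m.current_ee_pos(), m.current_tcp_rot().round(3).tolist())
p,d=m.grab_frame("side");cv2.imwrite("pics/s4.png",cv2.resize(p[200:300,310:430],None,fx=6,fy=6)[:,:,::-1])
c=m.get_calibration("side")
for z in (0,.01,.02,.03,.04): print(z,proj(c,[bw(-.130,.028,z),bw(-.152,.028,z),bw(-.141,-.035,z)]).round(1).tolist(), ((proj(c,[bw(-.130,.028,z)])-[310,200])*6).round())
```

```text
[ 0.47896479 -0.0220002  -0.01303156] [[-0.0, 0.23, -0.973], [0.0, -0.973, -0.23], [-1.0, -0.0, 0.0]]
0 [[354.3, 271.5], [365.3, 271.8], [358.9, 252.3]] [[266. 429.]]
0.01 [[354.5, 267.6], [365.7, 268.0], [359.2, 248.5]] [[267. 406.]]
0.02 [[354.8, 263.7], [366.0, 264.0], [359.5, 244.6]] [[269. 382.]]
0.03 [[355.1, 259.7], [366.3, 260.0], [359.7, 240.7]] [[271. 358.]]
0.04 [[355.4, 255.7], [366.7, 256.0], [360.0, 236.8]] [[272. 334.]]
```

View pics/s4.png

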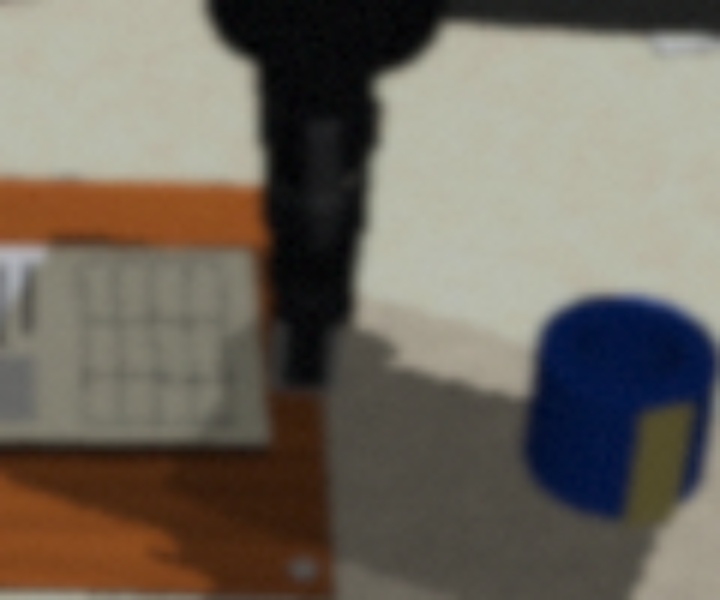

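Run:
```python
from h import *
for z in np.arange(-.0145,-.045,-.0015):
    m.move_l(bw(-.141,-.004,z),max_speed=.03); f=bf()
    if abs(f[2])>1.5: m.dwell(.1); f=bf(); print(round(z,4),f)
    if f[2]>2.5: break
print(m.current_ee_pos(),m.current_grip_width(),m.current_time())
c=m.get_calibration("wrist"); p,d=m.grab_frame("wrist");cv2.imwrite("pics/w5.png",p[:,:,::-1])
p,d=m.grab_frame("side");cv2.imwrite("pics/s5.png",cv2.resize(p[200:300,310:430],None,fx=6,fy=6)[:,:,::-1])
```

```text
-0.0265 [-3.1 -0.1 11. ]
[ 0.47917141 -0.02201928 -0.02595352] 0.6028278267856209 21.9167
```

View pics/w5.png

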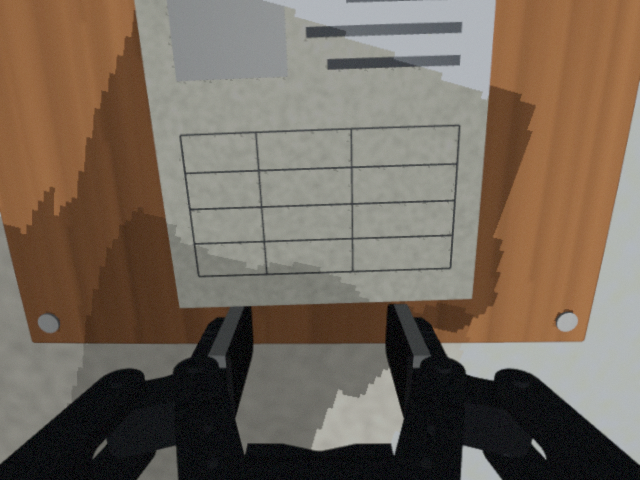

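View pics/s5.png

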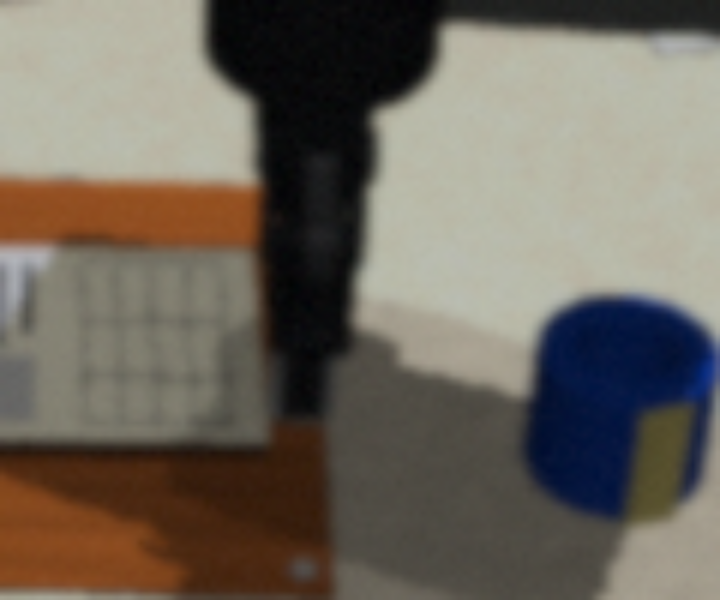

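Run:
```python
from h import *
z0=-.0265
m.move_l(bw(-.141,-.004,-.018),max_speed=.05)
m.move_l(bw(-.149,-.004,-.018),max_speed=.05)
m.move_l(bw(-.149,-.004,-.0235),max_speed=.05)
for z in np.arange(-.0245,-.040,-.001):
    m.move_l(bw(-.149,-.004,z),max_speed=.03); f=bf()
    if abs(f[2])>1.5: m.dwell(.1); f=bf(); print(round(z,4),f)
    if f[2]>2.5: break
print(m.current_ee_pos(),m.current_time())
c=m.get_calibration("wrist"); p,d=m.grab_frame("wrist");cv2.imwrite("pics/w6.png",p[:,:,::-1])
```

```text
-0.0265 [-2.7  0.9 10. ]
[ 0.47132707 -0.02386022 -0.02599673] 23.75
```

View pics/w6.png

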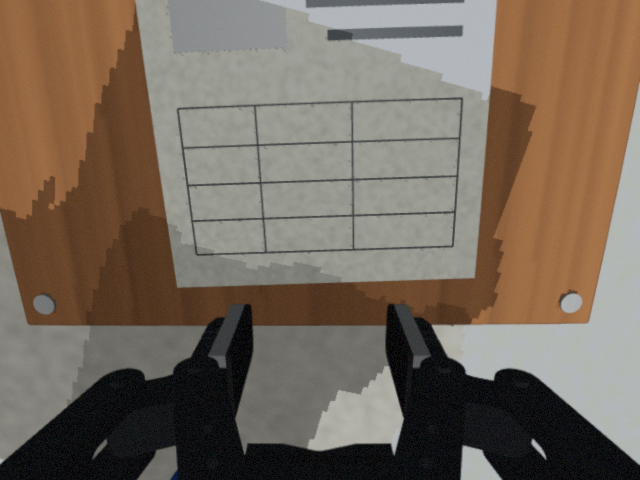

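Run:
```python
from h import *
c=m.get_calibration("wrist"); print("cam-tcp",(-c["R"].T@c["t"]-m.current_ee_pos()).round(3))
Z=-.0235
m.move_l(bw(-.149,-.004,Z),max_speed=.05); print(bf())
for x in np.arange(-.141,-.109,.008):
    m.move_l(bw(x,-.004,Z),max_speed=.06); print(round(x,3),bf())
print(m.current_time())
c=m.get_calibration("wrist"); p,d=m.grab_frame("wrist");cv2.imwrite("pics/w7.png",p[:,:,::-1])
p,d=m.grab_frame("side");cv2.imwrite("pics/s7.png",cv2.resize(p[180:340,180:460],None,fx=2.8,fy=2.8)[:,:,::-1])
```

```text
cam-tcp [0.076 0.017 0.17 ]
[ 0.9  0.4 -1.2]
-0.141 [ 0.6 -0.1  0.3]
-0.133 [-0.6  0.5  1.1]
-0.125 [ 0.3 -0.6  0.1]
-0.117 [0.2 1.2 0.2]
25.1833
```

View pics/w7.png

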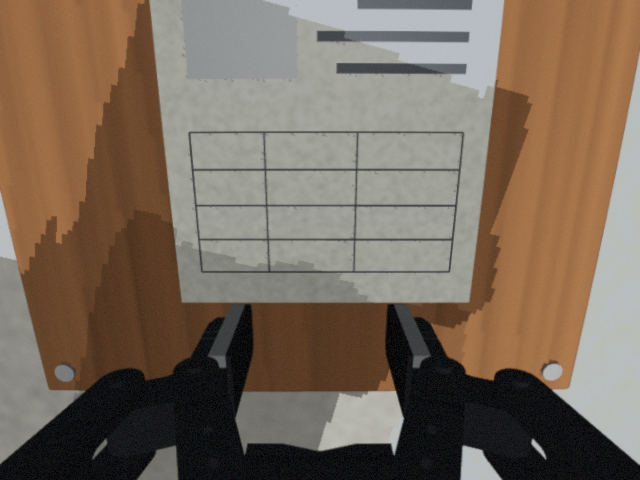

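View pics/s7.png

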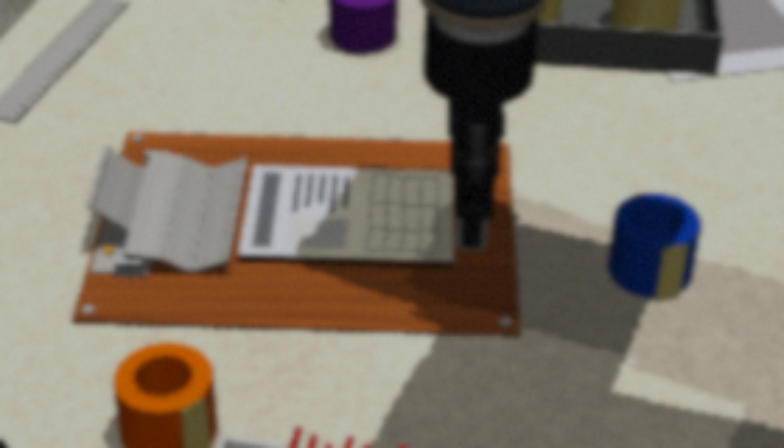

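Run:
```python
from h import *
Z=-.0235
for x in np.arange(-.111,-.077,.006):
    y=-.004+(x+.117)*(.0065/.055)
    m.move_l(bw(x,y,Z),max_speed=.05); print(round(x,3),round(y,4),bf())
print(m.current_time())
np.savez("w8.npz",**m.get_calibration("wrist")); p,d=m.grab_frame("wrist");cv2.imwrite("pics/w8.png",p[:,:,::-1])
p,d=m.grab_frame("side");cv2.imwrite("pics/s8.png",cv2.resize(p[180:340,180:460],None,fx=2.8,fy=2.8)[:,:,::-1])
```

```text
-0.111 -0.0033 [ 0.2 -0.4  0.3]
-0.105 -0.0026 [ 0.4 -0.6  0.2]
-0.099 -0.0019 [ 0.6  0.4 -0.4]
-0.093 -0.0012 [ 0.  -0.3  1. ]
-0.087 -0.0005 [-1.8  0.4  0.2]
-0.081 0.0003 [-2.7  1.  -1. ]
26.9333
```

View pics/w8.png

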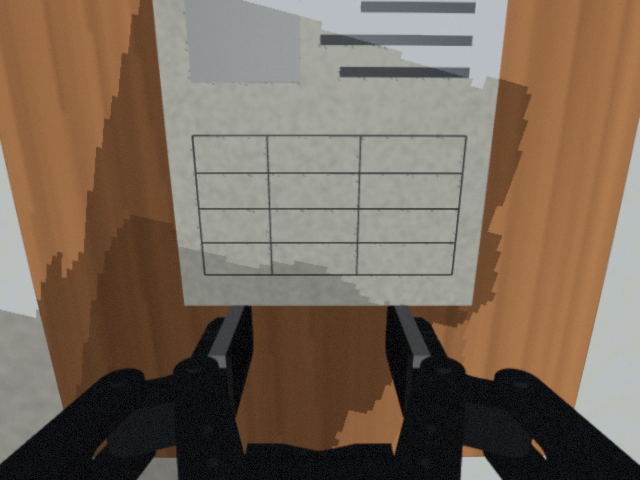

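View pics/s8.png

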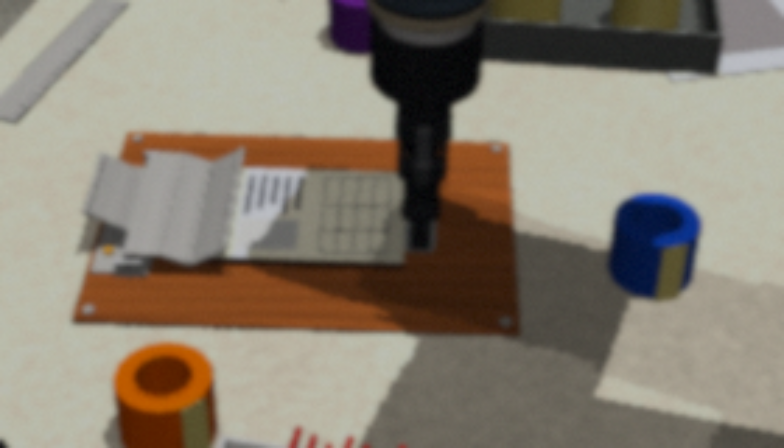

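Run:
```python
from h import *
Z=-.0235
x=-.081
while x<-.052:
    x+=.003 if x<-.066 else .0015
    y=-.004+(x+.117)*(.0075/.055)
    m.move_l(bw(x,y,Z),max_speed=.04); f=bf(); e=m.current_ee_pos()[:2]-B0; print(round(x,4),round(e[0]*np.cos(BY)+e[1]*np.sin(BY),4),f)
    if f[0]<-14: break
print(m.current_time())
p,d=m.grab_frame("wrist");cv2.imwrite("pics/w9.png",p[:,:,::-1])
p,d=m.grab_frame("side");cv2.imwrite("pics/s9.png",cv2.resize(p[180:340,180:460],None,fx=2.8,fy=2.8)[:,:,::-1])
```

```text
-0.078 -0.0779 [-2.7  0.  -0.6]
-0.075 -0.0748 [-2.5 -0.1 -1.1]
-0.072 -0.0717 [-1.4 -0.4 -0.6]
-0.069 -0.0687 [-1.5 -0.2 -0.6]
-0.066 -0.0656 [-1.5  0.9 -0.4]
-0.0645 -0.0644 [-2.5  1.4 -0.9]
-0.063 -0.0629 [-3.3 -0.3 -0.8]
-0.0615 -0.0614 [-3.9 -0.5 -1.9]
-0.06 -0.0598 [-2.4  0.4 -1.4]
-0.0585 -0.0583 [-2.  -0.4 -1.7]
-0.057 -0.0568 [-2.6 -0.5 -0.8]
-0.0555 -0.0556 [-3.4 -1.  -1.7]
-0.054 -0.0555 [-11.   -2.9   1.8]
-0.0525 -0.0554 [-17.3  -5.2   6.5]
30.5333
```

View pics/w9.png

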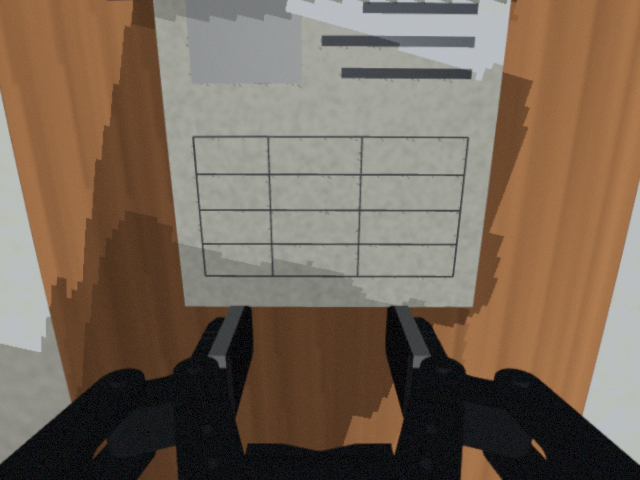

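View pics/s9.png

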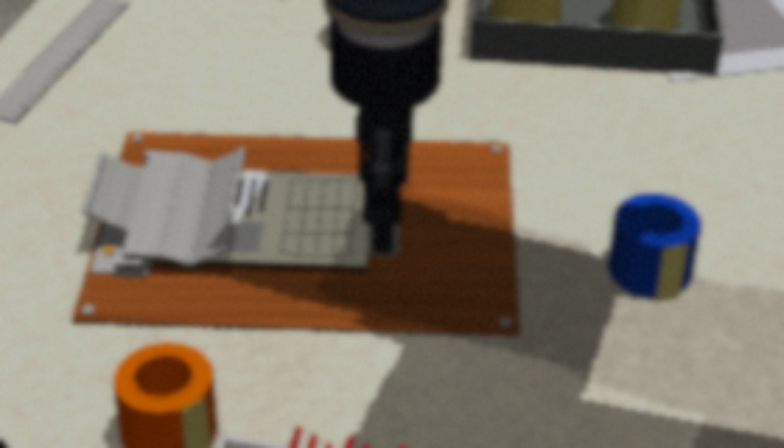

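The push came up against a hard stop within 1 mm of where I expected it. I'll back off and verify.

Run:
```python
from h import *
m.move_l(bw(-.10,.0045,-.0225),max_speed=.06)
m.move_l(bw(-.10,.0045,.12),max_speed=.15)
m.move_ptp([.30,-.42,.22],RB)
p,d=m.grab_frame("top");cv2.imwrite("pics/t10.png",p[:,:,::-1]);cv2.imwrite("pics/t10c.png",cv2.resize(p[130:320,235:395],None,fx=3.1,fy=3.1,interpolation=cv2.INTER_CUBIC)[:,:,::-1])
p,d=m.grab_frame("side");cv2.imwrite("pics/s10.png",p[:,:,::-1])
for k in("tag_box","tag_gun","scanner"): print(k,[(x["at"],x["confidence"]) for x in m.look_for("top",k)][:1])
print(m.current_time(),m.current_force())
```

```text
tag_box [([0.4925, 0.3275, 0.048], 0.73)]
tag_gun [([0.7303, -0.4007, 0.0272], 0.71)]
scanner [([0.7042, 0.3507, 0.036], 0.72)]
34.675 [-0.29241308 -0.08973081 -0.77322842]
```

View pics/t10.png

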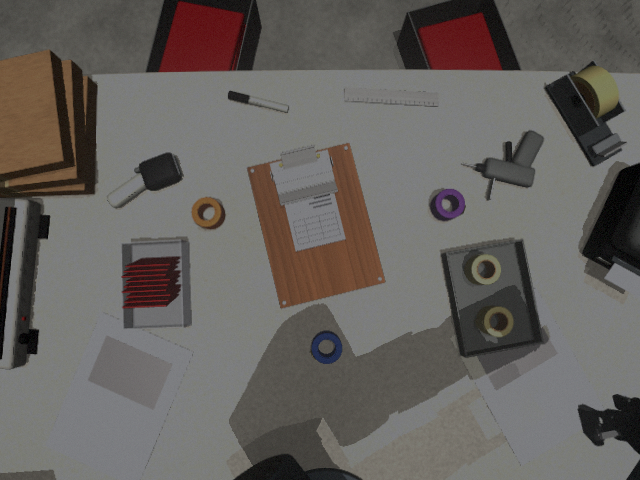

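View pics/t10c.png

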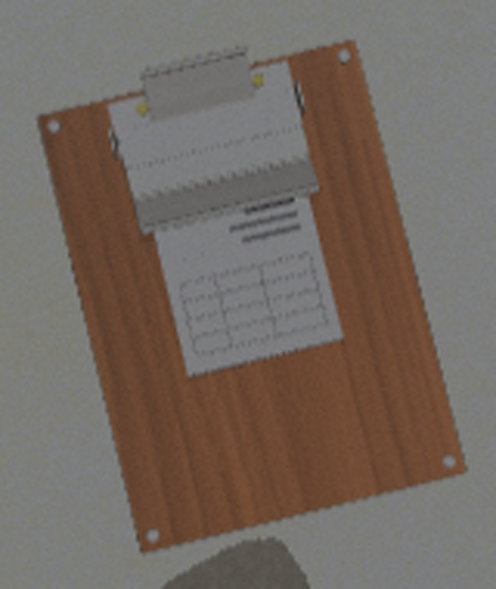

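View pics/s10.png

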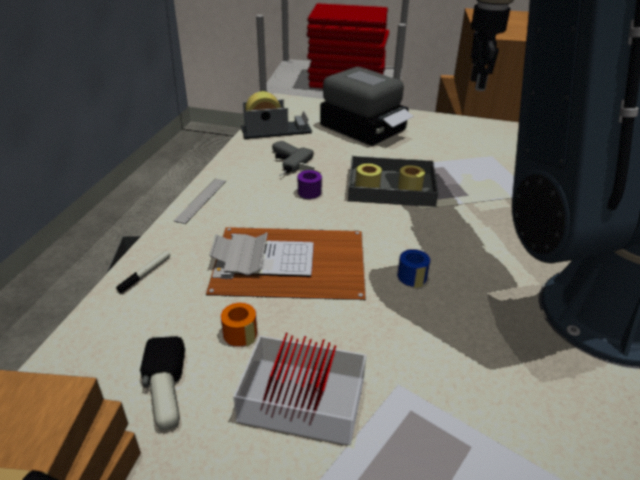

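Run:
```python
from h import *
cal=m.get_calibration("top"); f=lambda a:np.array(a)/3.1+np.array([235,130])-.5+.5/3.1
# card bottom-left, bottom-right, side points near lip
P=unproj(cal,f([(188,377),(342,338),(155,235),(311,197)]),.011)
c,s=np.cos(BY),np.sin(BY)
for q in P: d=q[:2]-B0; print((c*d[0]+s*d[1]).round(4),(-s*d[0]+c*d[1]).round(4))
e=P[0]-P[1]; print("yaw err",np.arctan2(-e[0],e[1])-BY)
R=unproj(cal,[(498,321)],.052)[0]; d=R[:2]-[.4636,-.3323]; c,s=np.cos(.152),np.sin(.152); print("roll in tray",c*d[0]+s*d[1],-s*d[0]+c*d[1])
```

```text
-0.0449 0.0538
-0.0441 -0.0503
0.0515 0.0529
0.0516 -0.0531
yaw err 0.008427235534252953
roll in tray -0.046618942758810795 0.0013587362275948953
```

Run:
```python
from h import *
m.dwell(.5); print(m.sign_off(), m.current_time())
```

```text
the job is handed in; nothing more can be done
the job is handed in; nothing more can be done
```

I finished both parts and handed the job in at about 35 s of the 69 s allowed; no verdict was reported.

- **Roll:** I moved the cream roll from the card into the free end of the tray. It sits about 47 mm from the tray's centre towards the free end and 1 mm off its centre line, and the spare is still at the other end.
- **Card:** I pushed the card by its bottom edge with both fingertips until it came up hard against the stops (about 17 N). After I backed off, the top camera put the top edge within about 1 mm of the stops. It also showed the middle within about 2 mm of the centre line and the angle within about 0.01 rad. These come from pixels I read by hand, good to about 2 mm.
- **Clip:** The card's own edge lifted it, and the fingers stayed about 10 cm short of the lip. I judged the clip from the pictures only and did not measure its joint angle.
- **Bystanders:** The tag box, tagging gun and scanner read within about 5 mm of where they were at the start.

**Disagreement:** At 0.6 opening the fingertips ended about 30 mm above the stated tool point, more than the description implies. I found the board height by touch instead, pressing on the board twice with about 10 to 11 N.

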